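# Lock the specimen carrier in its dock with the guide pin

## Robot

A 6-joint arm with a two-finger parallel gripper is mounted at the origin on the work surface. World frame = base frame: x ahead of the robot, y to its left, z up, the work surface at z = 0. Lengths are in m, angles in rad, forces in N, time in s.
With the tool pointing down it reaches from about 0.375 to 0.9 m from the base axis. Payload 3.1 kg.
Tool frame: the origin (TCP) lies on the centre line of the jaws, within the pads' length; the fingertips stand robot.finger_overhang ahead of it and the grasp point (between the pads) lies 2 mm behind it (robot.finger_overhang is the distance from the TCP to the fingertips, in m); z points along the fingers, y is the direction in which the jaws open and shut (so a half turn about z gives the same grasp; the last joint's range is limited). The gripper opens to 87 mm and grips with 3 to 60 N. Pads are 19 mm wide; open, the fingers measure 117 mm over their backs; the gripper's body (75 mm by 190 mm) begins 51 mm behind the grasp point.
Start: joints at [-0.178, 0.527, 1.433, -0, 1.181, -0.178], TCP at [0.625, 0, 0.24] pointing down, gripper open.
Joint ranges: [-3.08, 3.08], [-0.75, 2.2], [0.22, 2.44], [-1.43, 4.57], [0, 2.65], [-2.85, 2.85]. Speed limits (rad/s): [2.79, 2.79, 3.14, 3.14, 3.14, 3.14].

## Interface

Orientations are given as a unit quaternion [x, y, z, w].
In Python, from rig import robot gives the robot as it stands. The module is installed in compiled form; this text tells all that it offers.
- The arm moves only by the tool step_arm, never from a script. Its arguments are lists of equal length, an entry for each row: "slide": the shift along the tool's x, y, z in mm, a list of three; "twist": the turn about the tool's z in degrees. A call has 1 to 20 rows; each row shifts and turns the commanded pose from where the row before left it, along the tool's axes as they then stand; what a row does not reach is not made up. A row lasts 1/12 s, in which the tool goes at most 41.7 mm and 7.16 degrees, less where a joint would pass 70% of its speed; a pose out of reach is approached as far as the arm can. A call is refused whole if a number of a shift passes 41.7 or a number of a turn 7.16, either way. A call with a gripper value outside its range is refused whole. "jaw" is the finger opening in mm, from 0 to 87, set as the call begins (left out, the last holds). The fingers move at their own pace and stop on an object; "force" is the grip in N (left out, the last holds). Time passes only in rows, so rows that do not move let the fingers close. It gives the time, the measured TCP pose, the force and the opening at its end, in the units of the state.
- robot.get_obs(): the state, without advancing time (a new reading comes with each control period).
- robot.camera(name): name is "scene" or "side" or "wrist"; returns a dict with "color" (400x640x3 uint8, blue, green, red), "depth" (400x640 float32, m along the optical axis (not along the pixel's ray), 0 where there is no reading), "camera_matrix" (3x3 intrinsics, pixels), "k1" (the pictures are not rectified: a ray, as slopes to the right and down, at radius r is drawn at 1 + k1 r^2 times it, then the intrinsics apply), "origin" and "orientation" of the camera in the world. Camera axes: x right, y down, z forward; pixel columns grow to the right and rows downward; lengths in m; the calibration is good to about 2 mm. A picture is of the moment at which its call begins.
- robot.hand_in(): hands the job in, once; it reports no verdict.
The state is a dict: "time": time; "q": joint angles; "joint_velocities": joint speeds; "joint_torque": joint torques, N m; "position": TCP position; "tool_rot": TCP orientation; "ft_force": force on the tool from outside, world axes, zero at the start; "moment": the same for the moment, N m; "grip_width": finger opening in m.
Only numpy, scipy, OpenCV 4.12 (cv2) and the standard library are available. Lean on these libraries where they do the work, as an engineer would, in place of code of your own. Each camera call takes 0.05 s, during which the arm holds its last target.

## Task

Slide the aluminium specimen carrier, hole end first, fully home into the slot of the white dock and let go of it. Then thread the steel pin from its stand down through the dock's upper bushing, the lower bushing and the carrier's hole, and finish while still holding it upright and still, its collar about 10 mm above the upper bushing so that a clip can be fitted there. Leave the jar, dish and slide box alone.

Things in the scene. Friction and masses are not known exactly. Their poses are not given: they have to be found in the camera images.
- carrier_fin (a point): Centre of the grip fin on the loose specimen carrier, a bare aluminium plate 120 x 60 x 8 mm lying flat, 0.14 kg. The fin is 40 mm long (x), 10 thick (y), 46 tall. x points along the plate from the fin to the hole end, y across, z up. This point is 31 mm above the plate's underside, 25 mm from its rear edge, 95 mm behind its leading (+x) edge, 75 mm behind its hole; the fin's top is 23 mm higher.
- carrier_hole (a point): Centre of the upper mouth of the carrier's round through hole, 16 mm in diameter, 20 mm from the leading edge; same axes as the fin. With the carrier home it lies on the dock's bore axis, 71 mm below dock_top.
- dock_top (a point): Centre of the mouth of the upper bushing of the white dock (fixed), on its vertical bore axis, 109 mm above the bench. x is the way the carrier slides in, y across the slot, z up. Bushing: steel block 30 x 30 x 14 mm, bore 12.6 mm, mouth chamfered 2 mm, open below it. With the carrier home its fin centre is at x -75, y 0, z -48 mm from here. A column stands behind, x 20 to 49 mm, up to z 0.
- dock_lower (a point): Centre of the mouth of the lower bushing, in the slot's roof on the same bore axis, 54.5 mm below dock_top; same axes; again 14 mm thick with a 12.6 mm bore and 2 mm chamfer. The slot lies right under it; below the slot a well 24 mm square in the base lets the pin's tip pass under the carrier.
- dock_slot (a point): Centre of the slot's mouth on its floor, 30 mm above the bench, 35 mm before the bore axis; same axes as dock_top. The slot is 63 mm wide, 10.5 mm high, and its end stop 55 mm further in (+x). The floor runs on 95 mm before the mouth as an open apron 96 mm wide; on it two flared guide strips 9 mm high lead in over 40 mm, about 90 mm apart at the front, 63 mm at the mouth.
- pin_grip (a point): Centre of the grip of the loose steel pin that hangs upright in its stand, 0.11 kg. The grip is a plain cylinder 20 mm in diameter, 46 mm tall, the pin's top. Below it: a collar 24 mm in diameter, 6 mm thick, then a shank 10 mm in diameter, 97 mm long, its last 6 mm tapered to 5 mm. z runs up the pin; it is round. The collar's underside is 29 mm, the tip 126 mm below this point.
- pin_collar (a point): Centre of the underside of the pin's collar, 97 mm above the tip, 29 mm below the grip's centre.
- pin_tip (a point): Lower end of the pin, on its axis; z runs up the pin.
- stand_top (a point): Centre of the rim of the grey stand's upright tube, 105 mm above the bench: outer diameter 29 mm, bore 15 mm, on an 80 x 80 mm foot, fixed to the bench. At the start the pin's collar rests on this rim.
- carrier: The specimen carrier as a whole; origin at the centre of the plate's underside, axes as for its fin.
- pin: The pin as a whole; origin at its tip.
- jar: Amber jar with white cap, 56 mm across, 75 mm tall, bystander; origin at the centre of its underside.
- dish: Closed clear culture dish, 92 mm across, 18 mm tall, bystander; origin at the centre of its underside.
- slide_box: Black slide box 85 x 30 x 32 mm, bystander; origin at the centre of its underside.
Things that resemble listed ones, but are neither listed nor needed, are in the scene too. Leave any blue, purple or yellow look-alike of the carrier alone.

How it is judged:
By the outcome, as a careful person would: the job done as asked, in the order asked, and still so for the second after the job is handed in, while the arm keeps its last pose, push and grip.
It also fails if it takes over 58 s, if anything falls off the work surface, if the arm or the gripper's body presses on something with over 40 N, if the wrist force passes 120 N, or if a joint passes its speed limit or range.

## Working session

There is one attempt and no reset: what is moved stays moved. The work goes in short steps, Python scripts to look and compute and a tool call to move; the robot and the scene stay as the last step left them, time stands still between calls to the robot, and variables do not carry over. Pictures are saved under pics/ and viewed, and the job is handed in when it is done.

Besides the shell and the picture viewer there is one more tool, called after "Request:" as name(argument=value, ...) on one line, values as JSON. step_arm: Moves the arm, as the interface text tells. Its arguments: {"type":"object","properties":{"slide":{"type":"array","items":{"type":"array","items":{"type":"number"}}},"twist":{"type":"array","items":{"type":"number"}},"jaw":{"type":"number"},"force":{"type":"number"}},"required":["slide","twist"]}

```bash
mkdir -p pics; cat > h.py <<'E'
import numpy as np, cv2
from rig import robot
from scipy.spatial.transform import Rotation as R
def snap(name,tag):
    c=robot.camera(name); np.savez(f'pics/{tag}.npz',**c); cv2.imwrite(f'pics/{tag}.png',c['color']); return c
def load(tag): return dict(np.load(f'pics/{tag}.npz'))
def ray(c,u,v):
    K=c['camera_matrix']; x=(u-K[0,2])/K[0,0]; y=(v-K[1,2])/K[1,1]
    xd,yd=x,y; k=float(c['k1'])
    for _ in range(20):
        s=1+k*(x*x+y*y); x,y=xd/s,yd/s
    return np.array([x,y,1.])
def pt(c,u,v,d=None):
    if d is None:
        w=c['depth'][int(v)-1:int(v)+2,int(u)-1:int(u)+2]; d=np.median(w[w>0])
    return c['origin']+R.from_quat(c['orientation']).apply(ray(c,u,v)*d)
def atz(c,u,v,z):
    r=R.from_quat(c['orientation']).apply(ray(c,u,v)); o=c['origin']; return o+r*(z-o[2])/r[2]
def proj(c,p):
    q=R.from_quat(c['orientation']).inv().apply(np.array(p)-c['origin']); x,y=q[0]/q[2],q[1]/q[2]
    s=1+float(c['k1'])*(x*x+y*y); K=c['camera_matrix']
    return np.array([K[0,0]*x*s+K[0,2],K[1,1]*y*s+K[1,2]])
def zoom(tag,x0,y0,x1,y1,f,out):
    im=cv2.imread(f'pics/{tag}.png')[y0:y1,x0:x1]; cv2.imwrite(f'pics/{out}.png',cv2.resize(im,None,fx=f,fy=f,interpolation=cv2.INTER_CUBIC))
E
python3 - <<'E'
from h import *
for n in ['scene','side','wrist']:
    c=snap(n,n+'0'); print(n,c['origin'],c['orientation'],c['k1'],c['camera_matrix'].tolist())
print(robot.get_obs(),robot.finger_overhang)
E
```

```text
scene [1.22965154 0.1729857  1.04942405] [ 0.56008799  0.76585371 -0.25180308 -0.19069541] -0.10908163543633988 [[520.4251422275145, 0.0, 323.17260920525564], [0.0, 520.4251422275145, 200.19134595582324], [0.0, 0.0, 1.0]]
side [-0.16495027 -0.82030359  0.93922554] [ 0.84019757 -0.32473192  0.16792486 -0.40052273] -0.008192153335175353 [[517.0281009875941, 0.0, 317.98032706236125], [0.0, 517.0281009875941, 207.777063185761], [0.0, 0.0, 1.0]]
wrist [0.62499649 0.08080289 0.384444  ] [ 9.89111193e-01 -8.59159455e-05 -5.12374555e-04  1.47169214e-01] 0.011652437052379576 [[350.0817548705745, 0.0, 318.8177052580915], [0.0, 350.0817548705745, 196.0134261299295], [0.0, 0.0, 1.0]]
{'time': 0.15, 'q': array([-1.78464616e-01,  5.28266912e-01,  1.43358427e+00, -8.50996129e-06,
        1.18137423e+00, -1.78489377e-01]), 'joint_velocities': array([-0.00181539, -0.0026222 , -0.00258815,  0.00023645, -0.00013031,
       -0.00013955]), 'joint_torque': array([ 9.14956272e-04, -4.40429199e+01, -1.76841742e+01,  6.33679633e-02,
        5.52540855e-02, -1.06930895e-04]), 'position': array([6.24485385e-01, 1.42099348e-04, 2.38795161e-01]), 'tool_rot': array([ 7.07096646e-01,  7.07116444e-01, -4.68845958e-04, -6.68334488e-04]), 'ft_force': array([ 0.28079012,  0.448836  , -0.03103571]), 'moment': array([0.02139685, 0.0076569 , 0.01325928]), 'grip_width': 0.08691957099476649} 0.017
```

View pics/scene0.png

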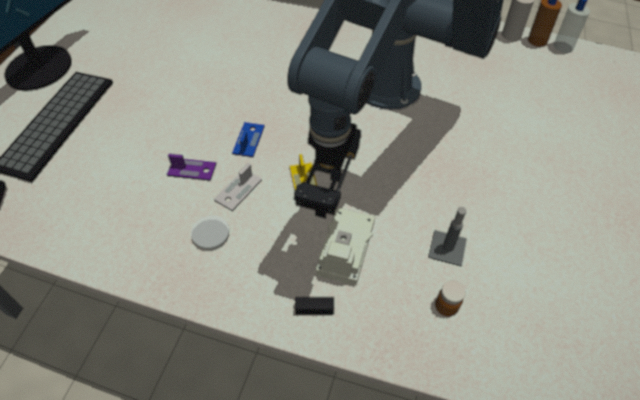

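View pics/side0.png

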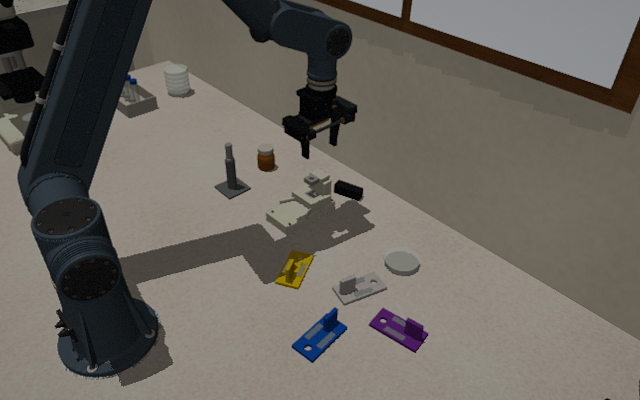

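View pics/wrist0.png

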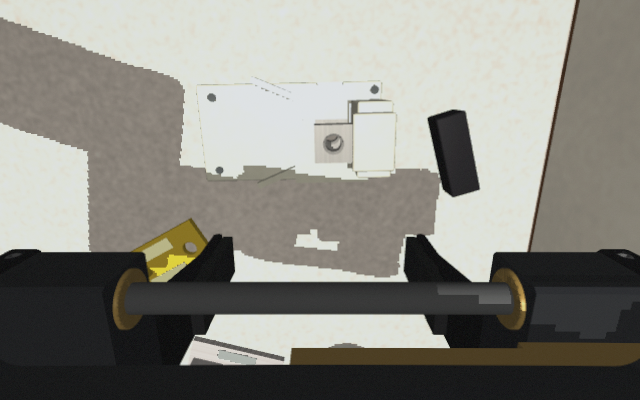

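```bash
python3 - <<'E'
from h import *
zoom('wrist0',180,60,420,200,3.3,'w0z')
zoom('scene0',150,100,350,250,4,'s0z')
zoom('side0',200,130,440,310,3.3,'d0z')
E
```

```text
(no output)
```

View pics/w0z.png

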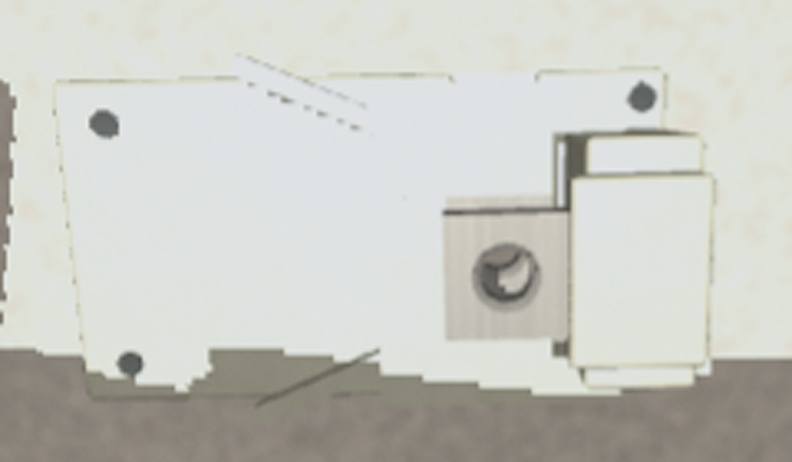

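View pics/s0z.png

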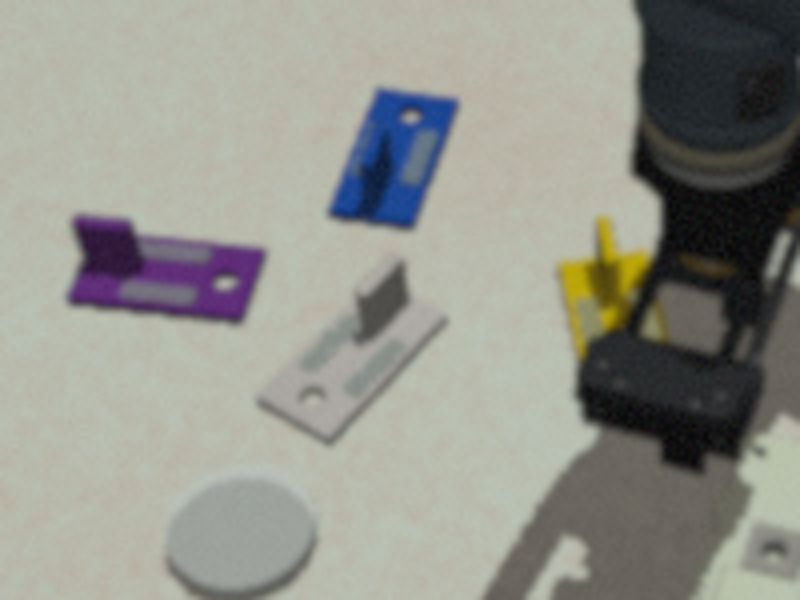

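View pics/d0z.png

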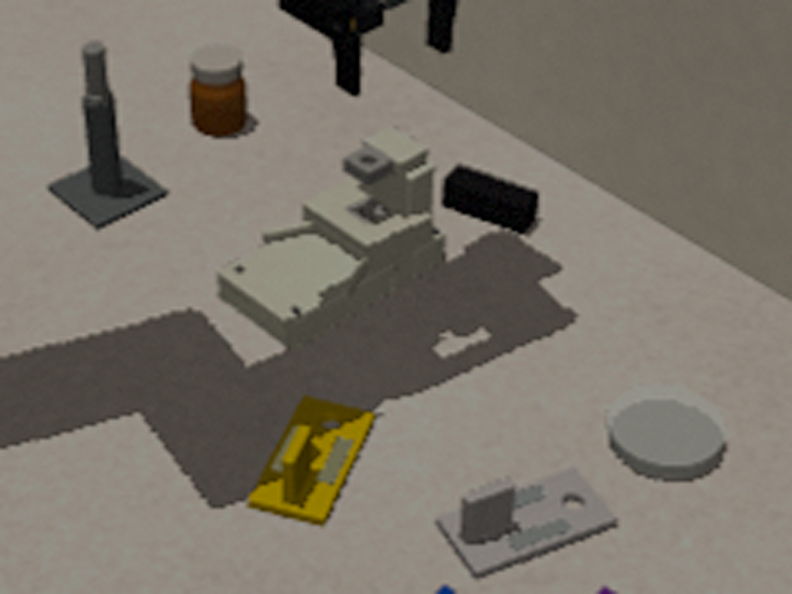

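```bash
python3 - <<'E'
from h import *
np.set_printoptions(precision=4,suppress=True)
s,d,w=load('scene0'),load('side0'),load('wrist0')
S=lambda u,v:(150+u/4,100+v/4); D=lambda u,v:(200+u/3.3,130+v/3.3); W=lambda u,v:(180+u/3.3,60+v/3.3)
print('carrier scene hole',atz(s,*S(313,394),.008))
for n,p in dict(lead1=(258,402),lead2=(331,441),rear=(447,318),fintopA=(358,290),fb=(403,258)).items():
    print(n,atz(s,*S(*p),.054 if n[0]=='f' else .006))
print('side hole',atz(d,*D(574,500),.008))
for n,p in dict(rearR=(477,570),rearL=(437,522),leadR=(617,520),leadL=(575,470),ft1=(462,492),ft2=(515,485)).items():
    print(n,atz(d,*D(*p),.054 if n[0]=='f' else .006))
print('bore wrist',atz(w,*W(505,274),.109),'side',atz(d,*D(369,160),.109),'scene',atz(s,*S(775,551),.109))
for p in [(445,210),(445,340),(567,210)]: print('bush',atz(w,*W(*p),.109))
for p in [(104,124),(131,364),(642,98)]: print('screw',atz(w,*W(*p),.030))
for p in [(56,80),(90,398),(450,74)]: print('edge',atz(w,*W(*p),.030))
print('pin top side',atz(d,*D(95,47),.157+.0),'rim',atz(d,*D(97,97),.111))
E
```

```text
carrier scene hole [ 0.5507 -0.2792  0.008 ]
lead1 [ 0.5659 -0.3106  0.006 ]
lead2 [ 0.5795 -0.2547  0.006 ]
rear [ 0.4663 -0.2223  0.006 ]
fintopA [ 0.4974 -0.2653  0.054 ]
fb [ 0.4645 -0.2485  0.054 ]
side hole [ 0.5513 -0.2815  0.008 ]
rearR [ 0.4502 -0.2801  0.006 ]
rearL [ 0.4609 -0.2279  0.006 ]
leadR [ 0.5617 -0.3151  0.006 ]
leadL [ 0.5766 -0.2598  0.006 ]
ft1 [ 0.462  -0.2497  0.054 ]
ft2 [ 0.4952 -0.27    0.054 ]
bore wrist [0.6359 0.0405 0.109 ] side [0.6339 0.0385 0.109 ] scene [0.6375 0.043  0.109 ]
bush [0.6216 0.0555 0.109 ]
bush [0.6215 0.0245 0.109 ]
bush [0.6502 0.0555 0.109 ]
screw [0.5202 0.0731 0.03  ]
screw [0.5221 0.0007 0.03  ]
screw [0.6786 0.0804 0.03  ]
edge [0.5074 0.0854 0.03  ]
edge [ 0.5082 -0.0103  0.03  ]
edge [0.6223 0.0872 0.03  ]
pin top side [0.5229 0.2694 0.157 ] rim [0.5164 0.264  0.111 ]
```

Request:
step_arm(slide=[[-32.4,-18.1,0],[-32.4,-18.1,0],[-32.4,-18.1,0],[-32.4,-18.1,0],[-32.4,-18.1,0],[-32.4,-18.1,0],[-32.4,-18.1,0],[-32.4,-18.1,0]], twist=[0,0,0,0,0,0,0,0])

```text
time: 0.82
position: [0.4789, -0.2603, 0.2394]
tool_rot: [0.707, 0.707, 0.0, -0.0]
ft_force: [0.1, -0.5, -0.5]
grip_width: 0.0871
```

Request:
step_arm(slide=[[0,0,0],[0,0,0],[0,0,0],[0,0,0],[0,0,0],[0,0,0],[0,0,0],[0,0,0],[0,0,0],[0,0,0],[0,0,0],[0,0,0],[0,0,0],[0,0,0],[0,0,0],[0,0,0]], twist=[7.1,7.1,7.1,7.1,7.1,7.1,7.1,7.1,7.1,7.1,7.1,7.1,7.1,7.1,7.1,0])

```text
time: 2.15
position: [0.48, -0.2591, 0.2393]
tool_rot: [0.99, -0.145, -0.0, -0.0]
ft_force: [-0.2, -0.1, -0.6]
grip_width: 0.0871
```

```bash
python3 - <<'E'
from h import *
snap('wrist','w1'); o=robot.get_obs(); print(o['time'],o['position'],o['tool_rot'],o['q'])
print(R.from_quat(o['tool_rot']).as_matrix().round(4))
E
```

```text
2.2 [ 0.48001975 -0.25904063  0.2393153 ] [ 9.89834293e-01 -1.42225085e-01 -2.62317696e-04 -1.67067846e-04] [-6.99793617e-01  4.21166547e-01  1.63287138e+00  7.03604542e-06
  1.08817670e+00  1.15641744e+00]
[[ 9.595e-01 -2.816e-01 -5.000e-04]
 [-2.816e-01 -9.595e-01  4.000e-04]
 [-6.000e-04 -3.000e-04 -1.000e+00]]
```

View pics/w1.png

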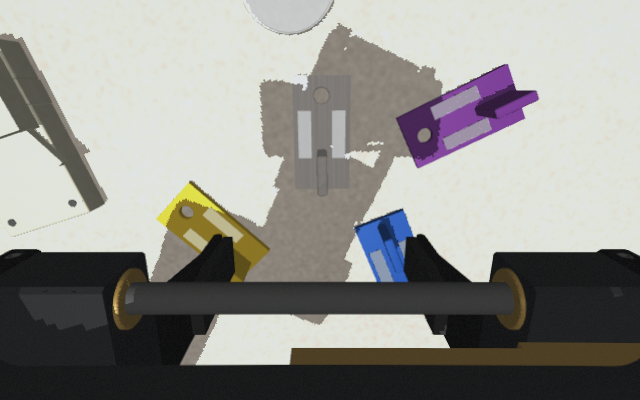

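```bash
python3 - <<'E'
from h import *
zoom('w1',250,50,400,210,3.7,'w1z')
w=load('w1'); print(w['origin'],proj(w,[.479,-.258,.054]),proj(w,[.551,-.28,.008]))
E
```

```text
[ 0.55715108 -0.28136829  0.38500362] [318.75182208 177.47412209] [319.19568986  96.06420131]
```

View pics/w1z.png

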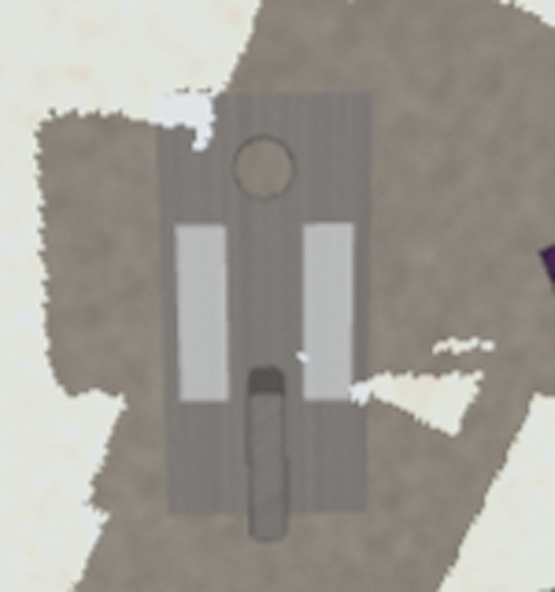

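```bash
python3 - <<'E'
from h import *
np.set_printoptions(precision=4,suppress=True)
w=load('w1'); Z=lambda u,v:(250+u/3.7,50+v/3.7)
h=atz(w,*Z(264,167),.008); f=atz(w,*Z(267,466),.054)
print(h,f,np.degrees(np.arctan2(h[1]-f[1],h[0]-f[0])),np.linalg.norm((h-f)[:2]))
a=atz(w,*Z(157,93),.008);b=atz(w,*Z(372,93),.008);c=atz(w,*Z(169,515),.008);d=atz(w,*Z(366,515),.008)
for p,q in((c,a),(d,b),(b,a)): print(np.degrees(np.arctan2(*(p-q)[1::-1])),np.linalg.norm(p-q))
M=R.from_quat(robot.get_obs()['tool_rot']); print(M.inv().apply(np.r_[f[:2],0.045]-robot.get_obs()['position'])*1000)
E
```

```text
[ 0.5512 -0.2824  0.008 ] [ 0.4795 -0.2616  0.054 ] -16.162537933778033 0.0746833234670713
163.8145167049394 0.12053094268352682
164.02702533340863 0.12053516950997799
-106.64187300393642 0.05911421220891395
[  0.3482   2.6579 194.3145]
```

Request:
step_arm(slide=[[0.3,2.7,20],[0,0,30],[0,0,30],[0,0,30],[0,0,30],[0,0,25],[0,0,18],[0,0,10],[0,0,5],[0,0,0],[0,0,0]], twist=[0,0,0,0,0,0,0,0,0,0,0], jaw=40, force=30)

```text
time: 3.12
position: [0.4802, -0.2622, 0.0422]
tool_rot: [0.99, -0.143, 0.001, 0.0]
ft_force: [0.2, -0.3, -0.2]
grip_width: 0.0403
```

Request:
step_arm(slide=[[0,0,0],[0,0,0],[0,0,0],[0,0,0],[0,0,0],[0,0,0]], twist=[0,0,0,0,0,0], jaw=0)

```text
time: 3.62
position: [0.4798, -0.2619, 0.0419]
tool_rot: [0.99, -0.143, 0.0, 0.0]
ft_force: [0.2, 0.1, 1.8]
grip_width: 0.01
```

```bash
python3 - <<'E'
from h import *
snap('wrist','w2'); o=robot.get_obs(); print(o['time'],o['position'],o['tool_rot'],o['grip_width'],o['ft_force'])
E
```

```text
3.6667 [ 0.47982206 -0.26192629  0.04187221] [ 9.89673055e-01 -1.43342915e-01  1.81646331e-04  1.39328968e-04] 0.009842947422197098 [-0.32111837  0.12074712  3.47640203]
```

View pics/w2.png

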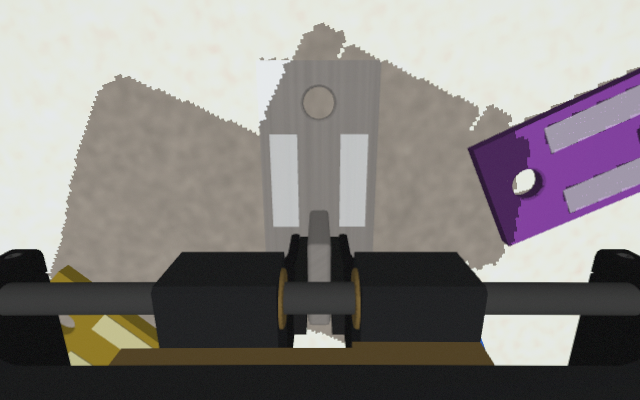

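Request:
step_arm(slide=[[0,0,-10],[0,0,-25],[0,0,-30],[0,0,-25],[0,0,0],[0,0,0],[0,0,0],[0,0,0]], twist=[0,0,0,0,-4.2,-4.2,-4.2,-4.2])

```text
time: 4.33
position: [0.4794, -0.2616, 0.1322]
tool_rot: [1.0, 0.004, -0.0, -0.0]
ft_force: [0.0, 0.0, -2.1]
grip_width: 0.01
```

Request:
step_arm(slide=[[-2.7,-15,0],[-2.7,-30,0],[-2.7,-30,0],[-2.7,-30,0],[-2.7,-30,0],[-2.7,-30,0],[-2.7,-30,0],[-2.7,-30,0],[-2.7,-30,0],[-2.7,-30,0],[0,-18,0],[0,0,0],[0,0,0]], twist=[0,0,0,0,0,0,0,0,0,0,0,0,0])

```text
time: 5.42
position: [0.45, 0.0424, 0.1318]
tool_rot: [1.0, 0.004, -0.0, -0.0]
ft_force: [0.5, 0.4, -1.9]
grip_width: 0.0097
```

```bash
python3 - <<'E'
from h import *
snap('wrist','w3'); o=robot.get_obs(); print(o['time'],o['position'],o['tool_rot'],o['grip_width'],o['ft_force'],o['q'])
print(R.from_quat(o['tool_rot']).as_matrix().round(4))
E
```

```text
5.4667 [0.45062487 0.04149026 0.13175534] [ 9.99995975e-01  2.83522424e-03 -3.55171689e-05  9.62593120e-05] 0.00980324977146617 [ 0.12473871 -0.61179235 -0.86290553] [-1.55869608e-01  4.86729648e-01  1.95852929e+00 -3.13864931e-04
  6.96373454e-01  1.40949706e+00]
[[ 1.0e+00  5.7e-03 -1.0e-04]
 [ 5.7e-03 -1.0e+00 -2.0e-04]
 [-1.0e-04  2.0e-04 -1.0e+00]]
```

View pics/w3.png

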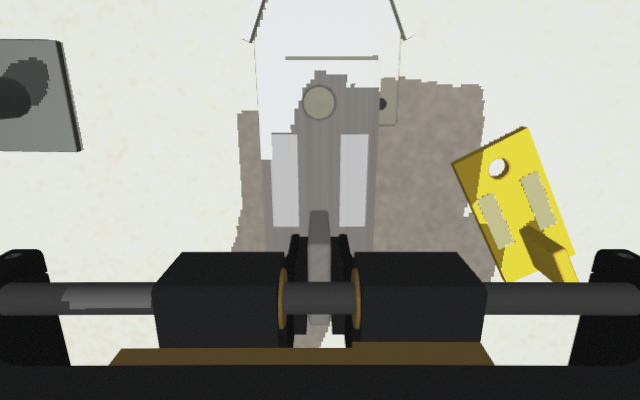

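```bash
python3 - <<'E'
from h import *
im=cv2.imread('pics/w3.png')[0:170,220:430].astype(float)
im=np.where(im>180,(im-180)*3.4,im*0.5)
cv2.imwrite('pics/w3z.png',cv2.resize(np.clip(im,0,255).astype(np.uint8),None,fx=3.5,fy=3.5,interpolation=cv2.INTER_CUBIC))
E
```

```text
(no output)
```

View pics/w3z.png

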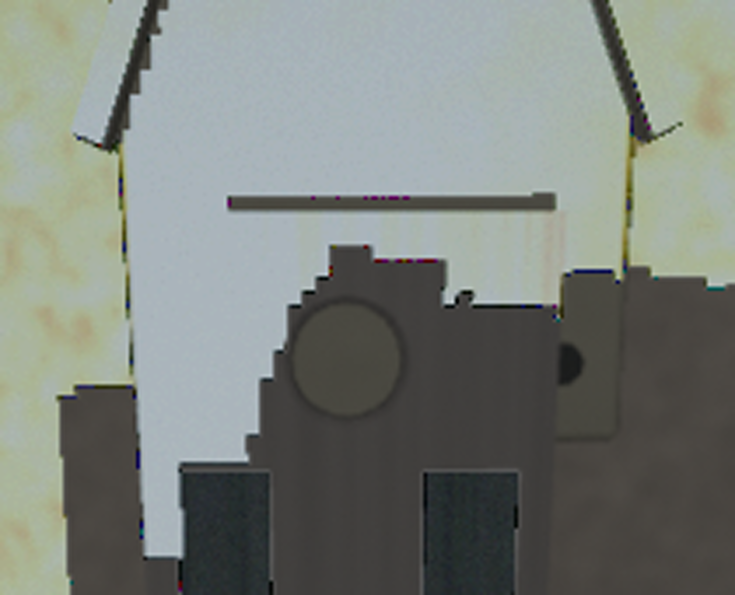

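```bash
python3 - <<'E'
from h import *
np.set_printoptions(precision=4,suppress=True)
w=load('w3'); Z=lambda u,v:(220+u/3.5,v/3.5)
for n,p,z in [('L',(122,160),.03),('L',(143,540),.03),('R',(632,145),.03),('R',(616,420),.03),('gL',(110,148),.03),('gR',(648,141),.03),('hole',(348,358),.098),('leadL?',(229,203),.098),('screw?',(565,364),.03),('stand',(0,0),0)]: print(n,atz(w,*Z(*p),z))
w2=load('w2')
# hole in w2 frame vs w3
zoom('w2',290,70,350,130,8,'w2z');zoom('w3',290,70,350,130,8,'w3zz')
E
```

```text
L [0.5575 0.0853 0.03  ]
L [0.4862 0.0845 0.03  ]
R [ 0.5607 -0.0095  0.03  ]
R [ 0.5107 -0.0101  0.03  ]
gL [0.5596 0.0875 0.03  ]
gR [ 0.5614 -0.0124  0.03  ]
hole [0.5245 0.0432 0.098 ]
leadL? [0.5448 0.0596 0.098 ]
screw? [0.5214 0.0006 0.03  ]
stand [0.5903 0.1135 0.    ]
```

View pics/w3zz.png

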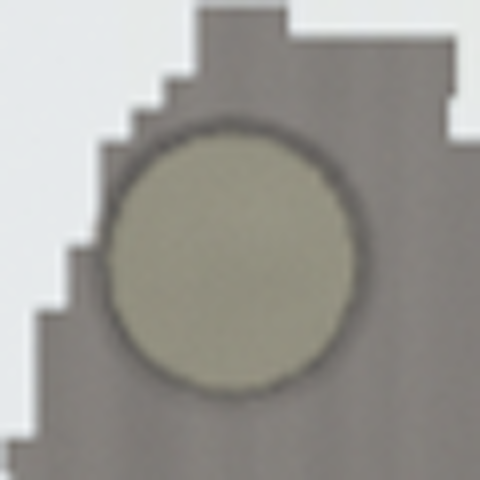

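View pics/w2z.png

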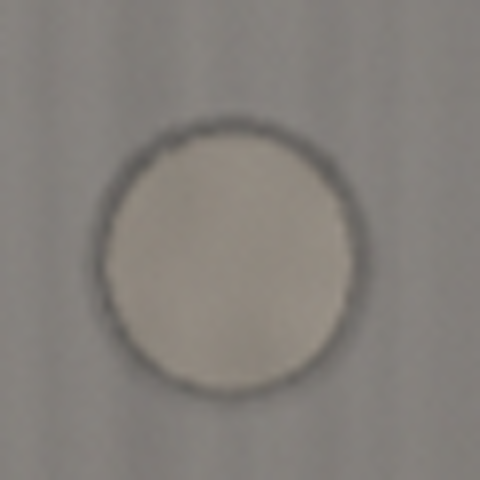

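Request:
step_arm(slide=[[0,6,10],[0,0,20],[0,0,15],[0,0,8],[0,0,3],[0,0,0],[0,0,0],[0,0,0]], twist=[-0.3,0,0,0,0,0,0,0])

```text
time: 6.13
position: [0.4517, 0.0347, 0.0762]
tool_rot: [1.0, 0.005, 0.001, 0.0]
ft_force: [0.7, -0.6, -0.9]
grip_width: 0.0097
```

```bash
python3 - <<'E'
from h import *
snap('wrist','w4'); snap('side','d4');o=robot.get_obs(); print(o['time'],o['position'],o['tool_rot'],o['grip_width'],o['ft_force'])
zoom('d4',240,140,400,260,5,'d4z')
im=cv2.imread('pics/w4.png')[0:170,220:430].astype(float)
im=np.where(im>180,(im-180)*3.4,im*0.5)
cv2.imwrite('pics/w4z.png',cv2.resize(np.clip(im,0,255).astype(np.uint8),None,fx=3.5,fy=3.5,interpolation=cv2.INTER_CUBIC))
E
```

```text
6.2333 [0.4516334  0.03490704 0.07620711] [9.99986258e-01 5.18414640e-03 7.66761183e-04 1.40626859e-04] 0.009373371087738249 [ 0.87395579  0.46551402 -1.48510038]
```

View pics/w4z.png

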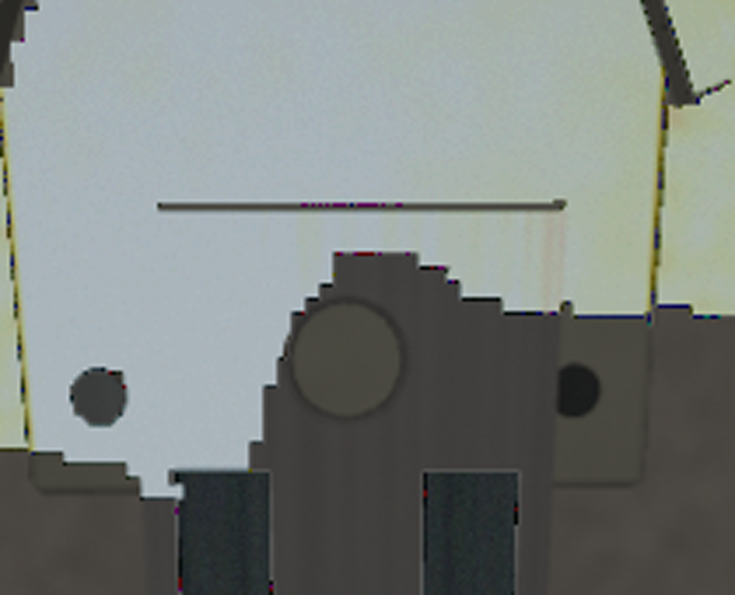

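View pics/d4z.png

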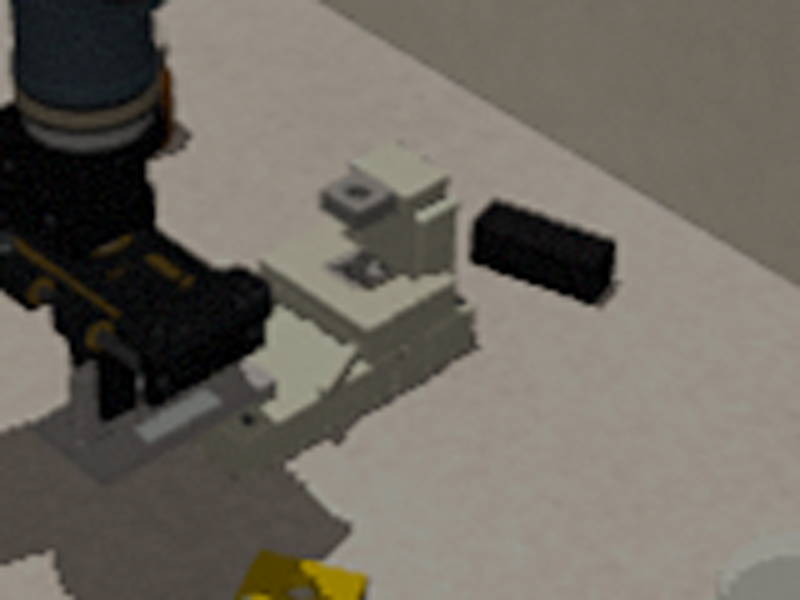

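Request:
step_arm(slide=[[0,-1.7,3],[10,0,0],[15,0,0],[15,0,0],[10,0,0],[5,0,0],[0,0,0],[0,0,0]], twist=[0,0,0,0,0,0,0,0])

```text
time: 6.9
position: [0.5058, 0.0375, 0.0724]
tool_rot: [1.0, 0.005, -0.0, -0.0]
ft_force: [0.6, 0.1, -1.3]
grip_width: 0.0101
```

```bash
python3 - <<'E'
from h import *
snap('wrist','w5'); snap('side','d5');o=robot.get_obs(); print(o['time'],o['position'],o['tool_rot'],o['grip_width'],o['ft_force'],o['moment'])
zoom('d5',240,140,400,260,5,'d5z')
im=cv2.imread('pics/w5.png')[0:170,220:430].astype(float)
im=np.where(im>180,(im-180)*3.4,im*0.5)
cv2.imwrite('pics/w5z.png',cv2.resize(np.clip(im,0,255).astype(np.uint8),None,fx=3.5,fy=3.5,interpolation=cv2.INTER_CUBIC))
E
```

```text
7.0 [0.50493517 0.03752678 0.07236225] [ 9.99985387e-01  5.31646212e-03 -9.70277102e-04 -1.38212441e-04] 0.01001205750459953 [-0.71362292  1.02608717 -1.8799862 ] [ 0.01270909  0.13549508 -0.0080975 ]
```

View pics/w5z.png

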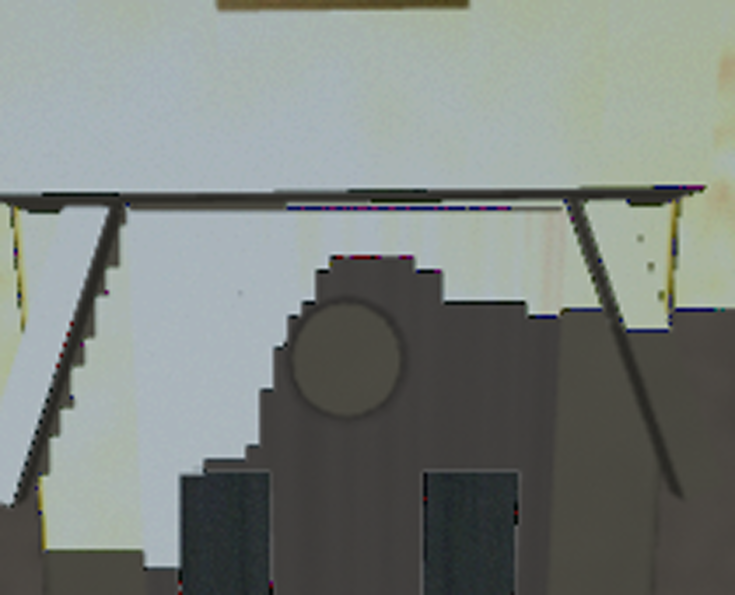

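View pics/d5z.png

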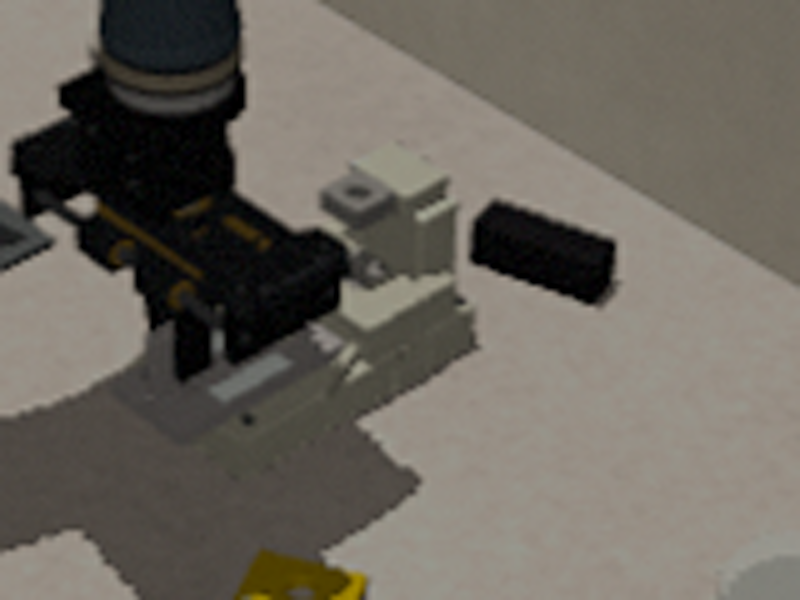

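Request:
step_arm(slide=[[5,0,0],[8,0,0],[10,0,0],[10,0,0],[8,0,0],[5,0,0],[4,0,0],[0,0,0],[0,0,0]], twist=[-0.4,0,0,0,0,0,0,0,0])

```text
time: 7.75
position: [0.5558, 0.0382, 0.0724]
tool_rot: [1.0, 0.009, -0.0, -0.0]
ft_force: [-0.5, -0.3, -2.1]
grip_width: 0.0093
```

Request:
step_arm(slide=[[2,0,0],[2,0,0],[1.5,0,0],[1,0,0],[1,0,0],[1,0,0],[0,0,0],[0,0,0]], twist=[0,0,0,0,0,0,0,0])

```text
time: 8.42
position: [0.5619, 0.0384, 0.0723]
tool_rot: [1.0, 0.009, -0.003, -0.0]
ft_force: [-6.4, -1.5, 2.9]
grip_width: 0.0095
```

Request:
step_arm(slide=[[1,0,0],[1,0,0],[0.5,0,0],[0,0,0],[0,0,0]], twist=[0,0,0,0,0])

```text
time: 8.83
position: [0.5619, 0.0384, 0.0723]
tool_rot: [1.0, 0.009, -0.006, -0.0]
ft_force: [-10.1, -2.5, 5.6]
grip_width: 0.0101
```

```bash
python3 - <<'E'
from h import *
snap('wrist','w6'); snap('side','d6');o=robot.get_obs(); print(o['time'],o['position'],o['tool_rot'],o['grip_width'],o['ft_force'],o['moment'])
zoom('d6',240,140,400,260,5,'d6z')
E
```

```text
8.9333 [0.56195017 0.03839625 0.07231483] [ 9.99942601e-01  9.19298984e-03 -5.50196487e-03 -1.13846737e-04] 0.009798669172991119 [-9.66532674 -3.00350666  5.77553142] [-0.32878158  1.4635514   0.05722709]
```

View pics/w6.png

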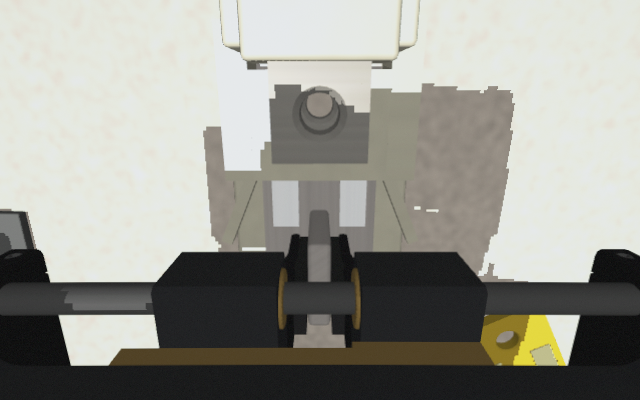

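View pics/d6z.png

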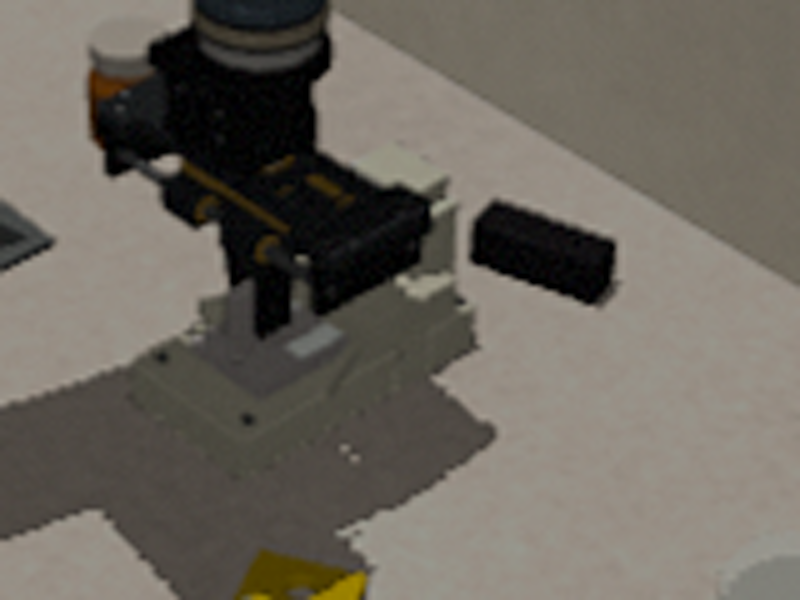

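Request:
step_arm(slide=[[-2,0,0],[-2,0,0],[0,0,0]], twist=[0,0,0])

```text
time: 9.18
position: [0.5618, 0.0383, 0.0723]
tool_rot: [1.0, 0.009, -0.001, -0.0]
ft_force: [-4.2, -0.5, 0.4]
grip_width: 0.0096
```

Request:
step_arm(slide=[[0,0,0],[0,0,0],[0,0,0],[0,0,0]], twist=[0,0,0,0], jaw=40)

```text
time: 9.52
position: [0.5646, 0.0382, 0.0729]
tool_rot: [1.0, 0.009, 0.001, 0.0]
ft_force: [-0.0, -0.7, 0.3]
grip_width: 0.029
```

Request:
step_arm(slide=[[0,0,-10],[0,0,-25],[0,0,-35],[0,0,-40],[0,0,-40],[0,0,-30],[0,0,0],[0,0,0]], twist=[0,0,0,0,0,0,0,0])

```text
time: 10.18
position: [0.5646, 0.0382, 0.2558]
tool_rot: [1.0, 0.009, 0.003, 0.0]
ft_force: [-0.1, -0.5, -1.0]
grip_width: 0.0399
```

```bash
python3 - <<'E'
from h import *
snap('wrist','w7'); snap('side','d7');snap('scene','s7');o=robot.get_obs(); print(o['time'],o['position'],o['tool_rot'],o['grip_width'],o['ft_force'],o['moment'])
zoom('d7',180,120,400,260,3.6,'d7z')
zoom('w7',240,80,420,240,4,'w7z')
zoom('s7',310,180,490,320,4.3,'s7z')
E
```

```text
10.3333 [0.56203919 0.03837581 0.25149455] [ 9.99961091e-01  8.71912221e-03 -1.32647645e-03 -1.85315266e-04] 0.03997432849536205 [0.36192135 0.50103745 1.06985232] [ 0.04495092  0.06462333 -0.0052378 ]
```

View pics/w7.png

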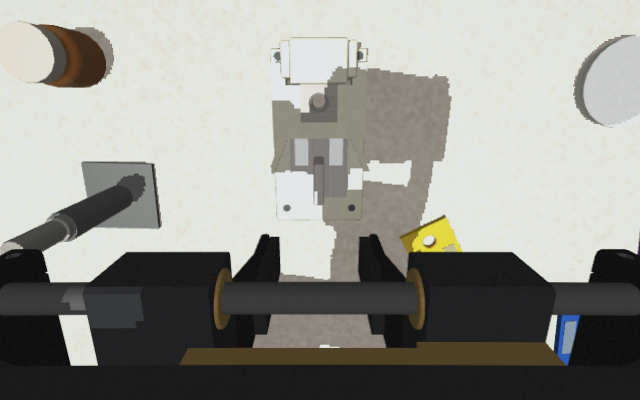

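View pics/w7z.png

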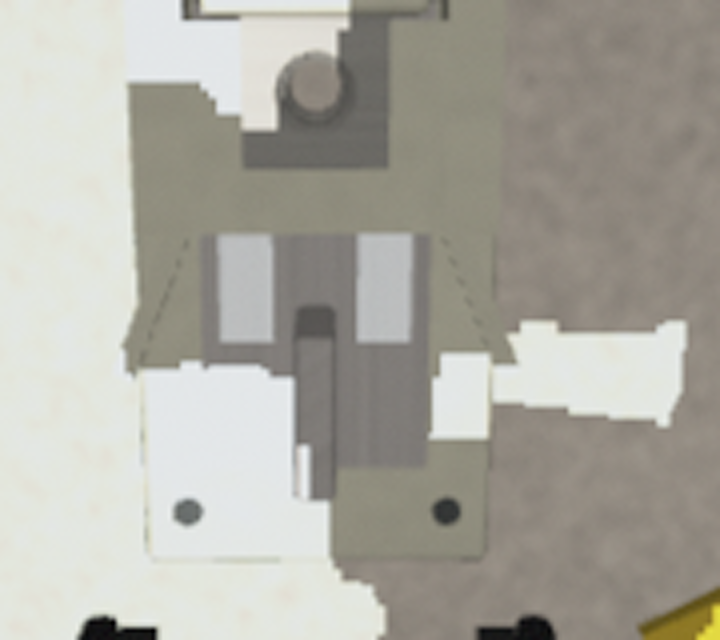

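View pics/d7z.png

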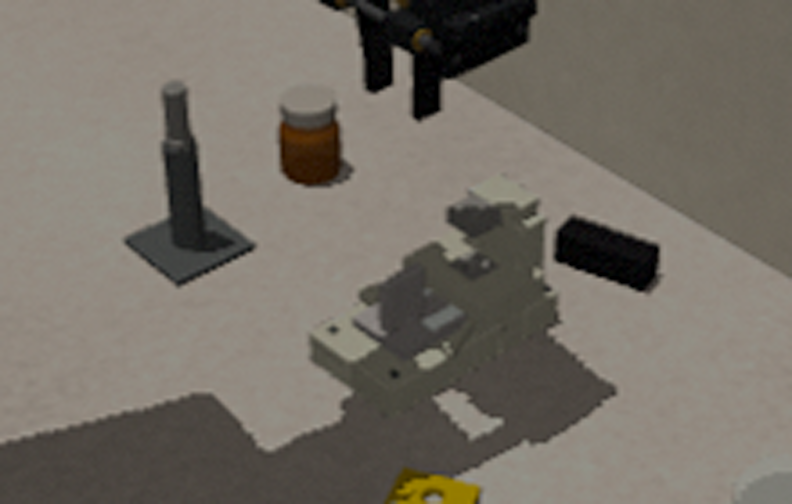

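View pics/s7z.png

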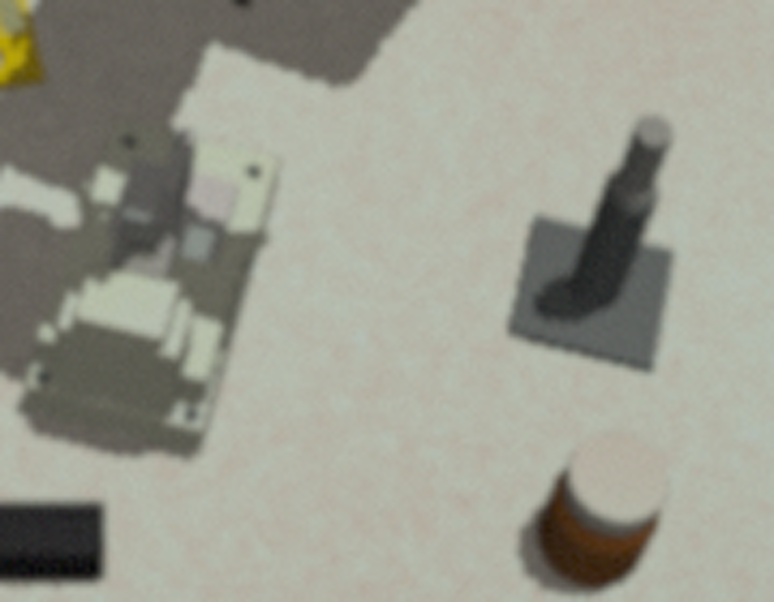

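```bash
python3 - <<'E'
from h import *
np.set_printoptions(precision=4,suppress=True)
s,d,w=load('s7'),load('d7'),load('w7')
print('pin',atz(d,180+175/3.6,120+89/3.6,.157),atz(s,310+653/4.3,180+130/4.3,.157))
Z=lambda u,v:(240+u/4,80+v/4)
print('bore',atz(w,*Z(315,85),.109),'fin',atz(w,*Z(316,418),.084),'bushfront',atz(w,*Z(242,168),.109),atz(w,*Z(389,168),.109))
print('apron',atz(w,*Z(148,556),.03),atz(w,*Z(487,556),.03),'rear plate',atz(w,*Z(428,466),.038),atz(w,*Z(202,235),.038),atz(w,*Z(430,235),.038))
print('jar',atz(d,180+309/3.6,120+105/3.6,.075))
E
```

```text
pin [0.521  0.2676 0.157 ] [0.5241 0.271  0.157 ]
bore [0.6373 0.0398 0.109 ] fin [0.5613 0.0382 0.084 ] bushfront [0.6206 0.0545 0.109 ] [0.6211 0.0243 0.109 ]
apron [0.5063 0.0846 0.03  ] [ 0.5079 -0.0112  0.03  ] rear plate [0.5364 0.0073 0.038 ] [0.5977 0.0682 0.038 ] [0.5987 0.0093 0.038 ]
jar [0.6649 0.2846 0.075 ]
```

Request:
step_arm(slide=[[-5,-20,0],[-5,-33,0],[-5,-33,0],[-5,-33,0],[-5,-33,0],[-5,-33,0],[-5,-30,0],[0,-16.3,0],[0,0,0],[0,0,0]], twist=[0,0,0,0,0,0,0,0,0,0], jaw=60)

```text
time: 11.17
position: [0.523, 0.2693, 0.2507]
tool_rot: [1.0, 0.01, -0.002, 0.001]
ft_force: [0.4, 0.0, -0.9]
grip_width: 0.0601
```

```bash
python3 - <<'E'
from h import *
w=snap('wrist','w8'); o=robot.get_obs(); print(o['time'],o['position'],o['tool_rot'])
zoom('w8',220,80,420,300,2.7,'w8z'); p=o['position']
for z in (.157,.111,.105): print(z,proj(w,[p[0],p[1],z]))
E
```

```text
11.2167 [0.52336612 0.26836027 0.25099892] [ 9.99957665e-01  9.04634485e-03 -1.48948064e-03  7.82946822e-04]
0.157 [320.52897736 205.63285276]
0.111 [320.15310398 188.27058431]
0.105 [320.11215202 186.37869899]
```

View pics/w8z.png

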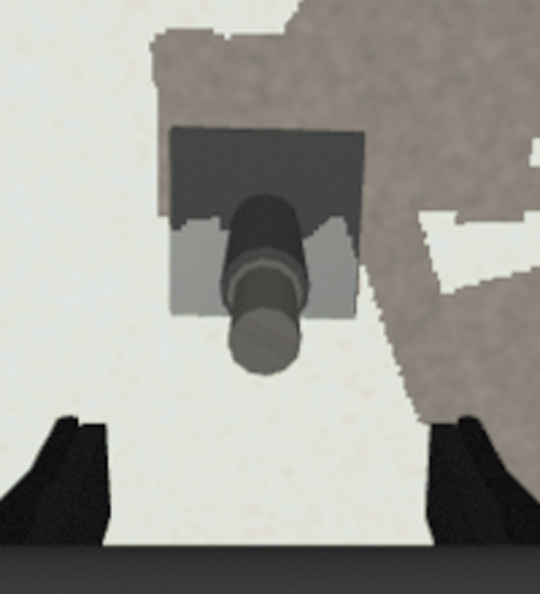

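Request:
step_arm(slide=[[0,-1,10],[0,0,25],[0,0,30],[0,0,25],[0,0,15],[0,0,9],[0,0,5],[0,0,0],[0,0,0]], twist=[0,0,0,0,0,0,0,0,0], force=40)

```text
time: 11.97
position: [0.5247, 0.2696, 0.134]
tool_rot: [1.0, 0.008, 0.0, -0.0]
ft_force: [-0.9, 0.3, 0.0]
grip_width: 0.0599
```

Request:
step_arm(slide=[[0,0,0],[0,0,0],[0,0,0],[0,0,0],[0,0,0],[0,0,0],[0,0,0],[0,0,0]], twist=[0,0,0,0,0,0,0,0], jaw=0)

```text
time: 12.63
position: [0.524, 0.27, 0.1336]
tool_rot: [1.0, 0.009, 0.0, -0.0]
ft_force: [0.2, -0.1, 0.6]
grip_width: 0.0191
```

```bash
python3 - <<'E'
from h import *
w=snap('wrist','w9'); o=robot.get_obs(); print(o['time'],o['position'],o['tool_rot'],o['grip_width'],o['ft_force'])
E
```

```text
12.6833 [0.52401855 0.26995578 0.1336146 ] [ 9.99961652e-01  8.75749420e-03 -1.89004079e-05 -1.22686724e-05] 0.018931250988493728 [-0.28986556 -0.33124864  1.26453432]
```

View pics/w9.png

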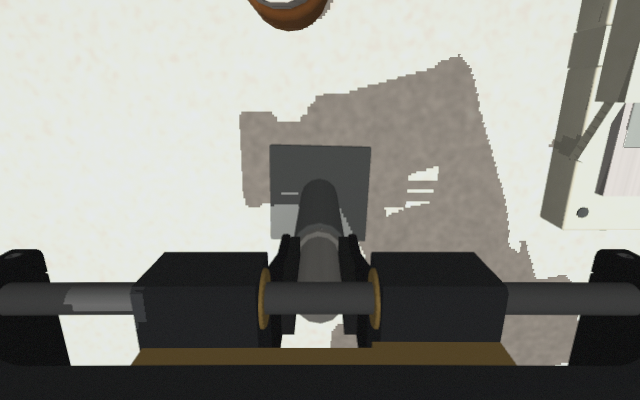

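Request:
step_arm(slide=[[0,0,-5],[0,0,-12],[0,0,-18],[0,0,-20],[0,0,-20],[0,0,-20],[0,0,-18],[0,0,-12],[0,0,-3],[0,0,0]], twist=[0,0,0,0,0,0,0,0,0,0])

```text
time: 13.52
position: [0.5244, 0.27, 0.2626]
tool_rot: [1.0, 0.009, 0.001, -0.0]
ft_force: [0.3, -0.3, -1.0]
grip_width: 0.0195
```

Request:
step_arm(slide=[[6,12,0],[12,25,0],[15,32,0],[15,32,0],[15,32,0],[15,32,0],[13,28,0],[9,20,0],[6,12.5,0],[3,7,0],[0,0,0],[0,0,0],[0,0,0]], twist=[0,0,0,0,0,0,0,0,0,0,0,0,0])

```text
time: 14.6
position: [0.6362, 0.0407, 0.2612]
tool_rot: [1.0, 0.009, -0.001, -0.0]
ft_force: [-0.5, -0.2, -0.5]
grip_width: 0.0188
```

```bash
python3 - <<'E'
from h import *
w=snap('wrist','w10');snap('side','d10');snap('scene','s10'); o=robot.get_obs(); print(o['time'],o['position'],o['tool_rot'],o['grip_width'],o['ft_force'])
zoom('d10',270,100,370,200,6,'d10z')
zoom('s10',290,180,390,280,6,'s10z')
zoom('w10',220,60,420,330,2.2,'w10z')
E
```

```text
14.75 [0.63656811 0.04076658 0.26169334] [ 9.99952997e-01  9.69416503e-03 -1.22422339e-04 -1.13655453e-04] 0.01886198782287248 [ 0.23953655  0.76114179 -0.80853672]
```

View pics/w10z.png

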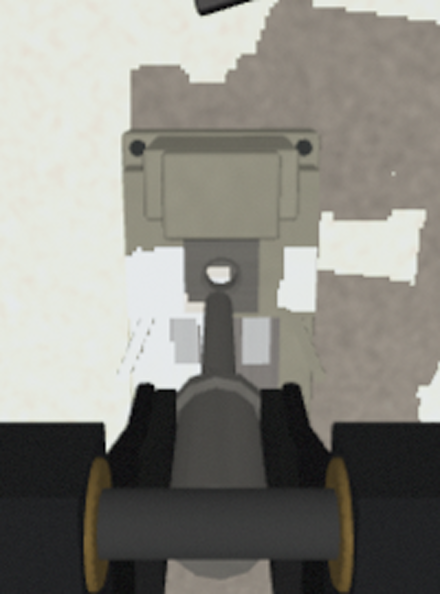

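View pics/d10z.png

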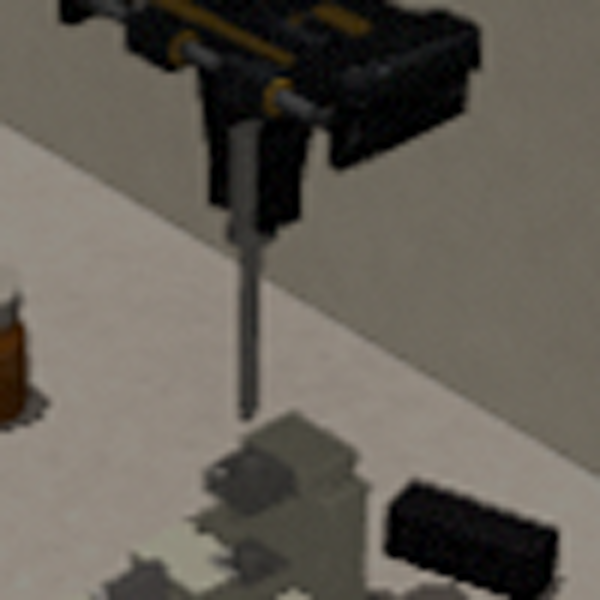

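View pics/s10z.png

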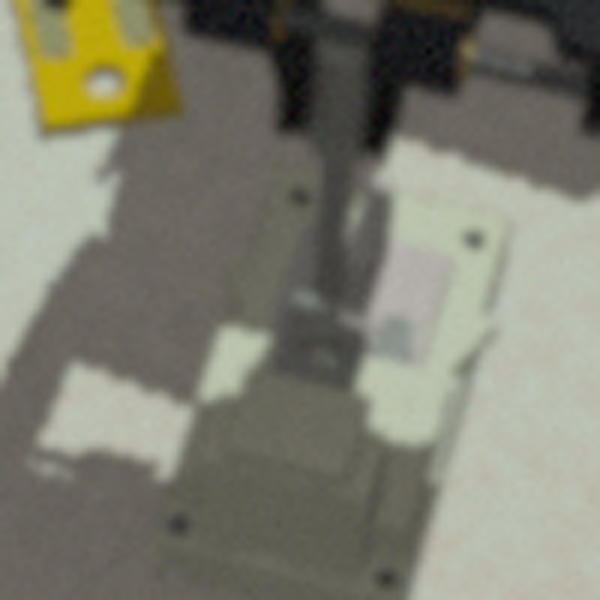

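```bash
python3 - <<'E'
from h import *
np.set_printoptions(precision=4,suppress=True)
s,d,w=load('s10'),load('d10'),load('w10')
print('bore w',atz(w,220+221/2.2,60+271/2.2,.109),'tip',atz(w,220+218/2.2,60+294/2.2,.136))
print('tip d',atz(d,270+248/6,100+415/6,.136),'bore',atz(d,270+252/6,100+472/6,.109), 'bore d7',)
print('tip s',atz(s,290+332/6,180+300/6,.136),'bore',atz(s,290+322/6,180+355/6,.109))
for c,n,x0,y0,f in((d,'d',270,100,6),(s,'s',290,180,6),(w,'w',220,60,2.2)):
    for p in ([.6365,.0405,.136],[.6368,.0393,.109]): 
        q=proj(c,p); print(n,p,(q[0]-x0)*f,(q[1]-y0)*f)
zoom('s10',325,215,360,250,16,'s10y'); zoom('d10',295,160,330,195,16,'d10y');zoom('w10',295,165,345,215,12,'w10y')
E
```

```text
bore w [0.638  0.0399 0.109 ] tip [0.6364 0.041  0.136 ]
tip d [0.6368 0.0442 0.136 ] bore [0.6337 0.0375 0.109 ] bore d7
tip s [0.6349 0.0445 0.136 ] bore [0.641  0.0438 0.109 ]
d [0.6365, 0.0405, 0.136] 252.9269587824774 418.63519357094594
d [0.6368, 0.0393, 0.109] 254.27426720917083 467.76245120315167
s [0.6365, 0.0405, 0.136] 319.73840425690355 300.661496545188
s [0.6368, 0.0393, 0.109] 313.1690051738833 342.201098803986
w [0.6365, 0.0405, 0.136] 219.49186970759493 293.76971005987167
w [0.6368, 0.0393, 0.109] 222.33236136723096 273.91448164523723
```

View pics/s10y.png

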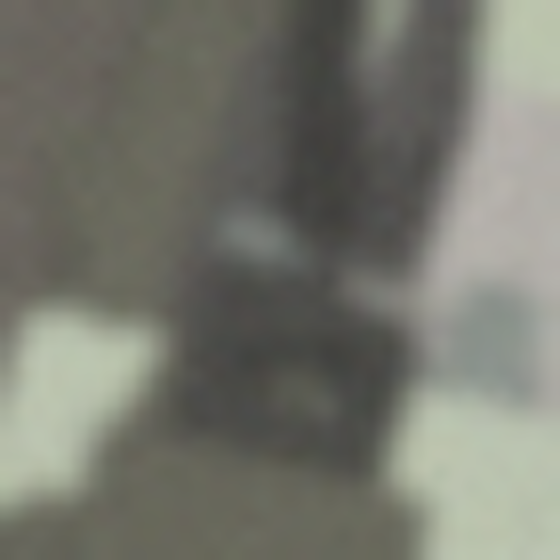

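View pics/d10y.png

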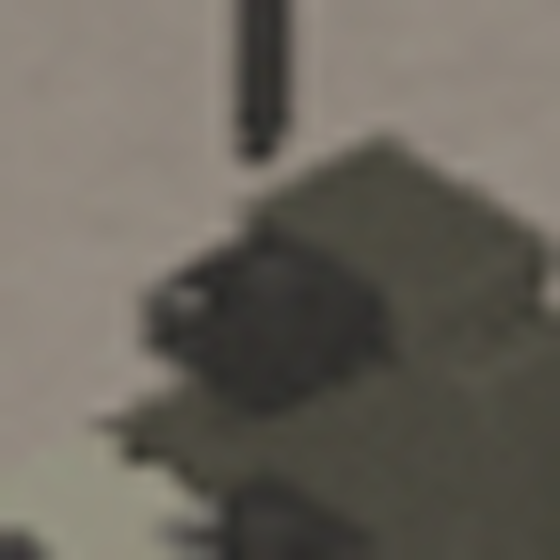

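View pics/w10y.png

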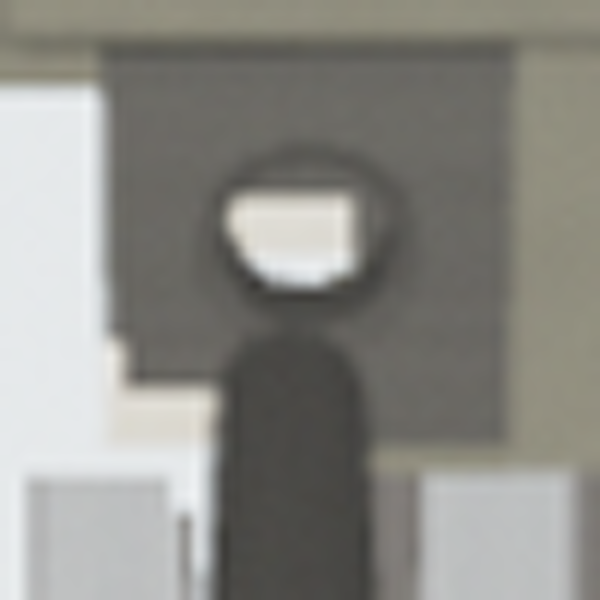

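```bash
python3 - <<'E'
from h import *
np.set_printoptions(precision=4,suppress=True)
w=load('w10')
print(atz(w,320.7,184.7,.109),atz(w,319.3,195.9,.136))
for n in 'sd':
    c=load(n+'10'); print(n,R.from_quat(c['orientation']).as_matrix()[:,0])
E
```

```text
[0.6366 0.0396 0.109 ] [0.6345 0.0408 0.136 ]
s [-0.2999  0.9539  0.01  ]
d [ 0.7327 -0.6802  0.0221]
```

Request:
step_arm(slide=[[1.5,1.5,3],[0,0,7],[0,0,7],[0,0,4],[0,0,0],[0,0,0],[0,0,0]], twist=[0,0,0,0,0,0,0])

```text
time: 15.33
position: [0.6388, 0.0378, 0.2405]
tool_rot: [1.0, 0.009, 0.0, -0.0]
ft_force: [-0.6, 0.2, -1.6]
grip_width: 0.0191
```

```bash
python3 - <<'E'
from h import *
w=snap('wrist','w11');snap('side','d11');snap('scene','s11'); o=robot.get_obs(); print(o['time'],o['position'],o['tool_rot'],o['ft_force'])
a=[]
for n,x,y in(('s11',322,215),('d11',290,150),('w11',295,165)):
    im=cv2.imread(f'pics/{n}.png')[y:y+45,x:x+45]; a.append(cv2.resize(im,(260,260),interpolation=cv2.INTER_CUBIC))
cv2.imwrite('pics/c11.png',np.hstack(a))
E
```

```text
15.4833 [0.63888768 0.03776403 0.24090533] [9.99962289e-01 8.67625561e-03 3.76171511e-04 4.88551170e-05] [-0.45865313  0.60323222 -1.29158502]
```

View pics/c11.png

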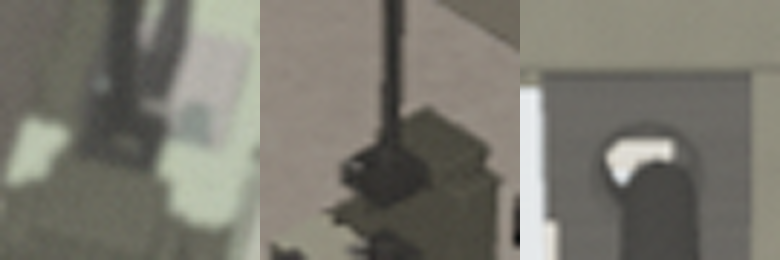

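Request:
step_arm(slide=[[-0.8,-1.0,0],[0,0,3],[0,0,4],[0,0,4],[0,0,4],[0,0,3],[0,0,0],[0,0,0]], twist=[0,0,0,0,0,0,0,0])

```text
time: 16.15
position: [0.6377, 0.0389, 0.2221]
tool_rot: [1.0, 0.009, -0.0, -0.0]
ft_force: [-0.4, 0.3, -1.3]
grip_width: 0.0193
```

```bash
python3 - <<'E'
from h import *
w=snap('wrist','w12'); o=robot.get_obs(); print(o['time'],o['position'],o['tool_rot'],o['ft_force'],o['moment'],o['grip_width'])
zoom('w12',290,130,350,190,8,'w12z')
E
```

```text
16.2 [0.63786436 0.03883872 0.22242905] [ 9.99961986e-01  8.71914921e-03 -5.21196014e-05 -1.62725982e-05] [ 0.22212475 -1.26904485 -0.22113954] [0.03659504 0.08046951 0.00268277] 0.019031488593086506
```

View pics/w12z.png

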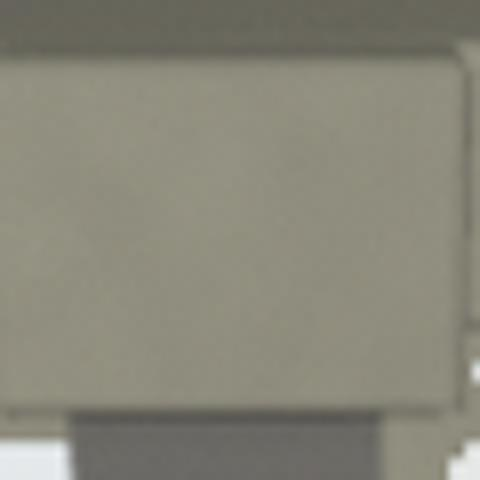

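```bash
python3 - <<'E'
from h import *
zoom('w12',285,170,355,240,8,'w12z')
E
```

```text
(no output)
```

View pics/w12z.png

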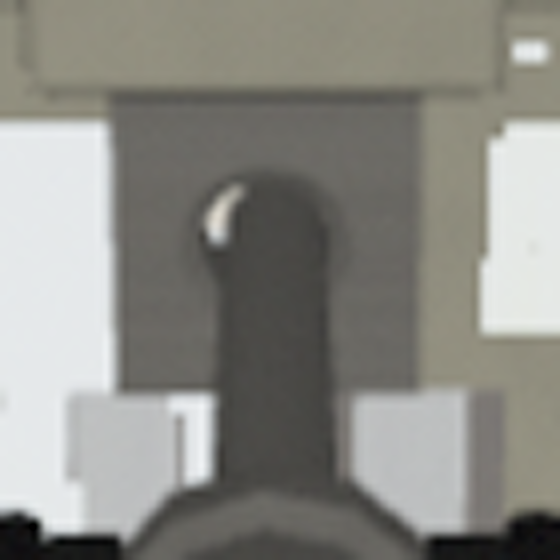

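Request:
step_arm(slide=[[0,0,3],[0,0,4],[0,0,4],[0,0,4],[0,0,4],[0,0,3],[0,0,0],[0,0,0],[0,0,0]], twist=[0,0,0,0,0,0,0,0,0])

```text
time: 16.95
position: [0.638, 0.0388, 0.2006]
tool_rot: [1.0, 0.009, 0.0, 0.0]
ft_force: [-0.3, -0.6, -0.0]
grip_width: 0.0188
```

```bash
python3 - <<'E'
from h import *
w=snap('wrist','w13');f=[];m=[]
for i in range(3):
    robot.camera('wrist'); o=robot.get_obs(); f.append(o['ft_force']); m.append(o['moment'])
print(o['time'],o['position'],o['tool_rot'],np.mean(f,0),np.mean(m,0))
zoom('w13',285,170,355,240,8,'w13z')
E
```

```text
17.15 [0.63798466 0.03883261 0.2008493 ] [9.99961737e-01 8.74268005e-03 2.96206761e-04 3.96075331e-05] [ 0.56788228  0.11861373 -0.86922597] [0.02628077 0.09259807 0.02432531]
```

View pics/w13z.png

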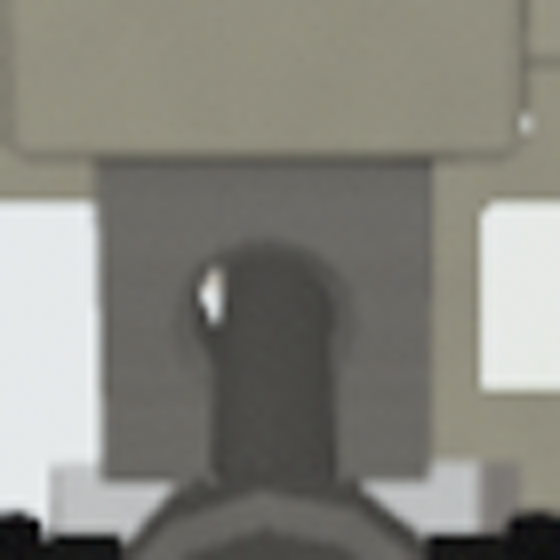

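Request:
step_arm(slide=[[0,0,4],[0,0,5],[0,0,4],[0,0,3],[0,0,3],[0,0,3],[0,0,2],[0,0,0],[0,0,0]], twist=[0,0,0,0,0,0,0,0,0])

```text
time: 17.9
position: [0.6378, 0.0389, 0.1764]
tool_rot: [1.0, 0.009, -0.0, -0.0]
ft_force: [-0.3, -0.5, -1.3]
grip_width: 0.0191
```

```bash
python3 - <<'E'
from h import *
w=snap('wrist','w14');f=[];m=[]
for i in range(3):
    robot.camera('wrist'); o=robot.get_obs(); f.append(o['ft_force']); m.append(o['moment'])
print(o['time'],o['position'],o['tool_rot'],np.mean(f,0),np.mean(m,0))
E
```

```text
18.1 [0.63797967 0.03883702 0.1768218 ] [9.99962041e-01 8.70893784e-03 2.64737778e-04 2.66355446e-05] [ 0.42021631  0.27953767 -1.16859273] [0.05900216 0.11429657 0.00957515]
```

Request:
step_arm(slide=[[0,0,3],[0,0,3],[0,0,3],[0,0,3],[0,0,2],[0,0,0],[0,0,0]], twist=[0,0,0,0,0,0,0])

```text
time: 18.68
position: [0.6377, 0.0389, 0.1622]
tool_rot: [1.0, 0.009, -0.0, -0.0]
ft_force: [0.1, -0.5, -1.2]
grip_width: 0.0191
```

Request:
step_arm(slide=[[0,0,3],[0,0,3],[0,0,3],[0,0,3],[0,0,0],[0,0,0]], twist=[0,0,0,0,0,0])

```text
time: 19.18
position: [0.6376, 0.0388, 0.1502]
tool_rot: [1.0, 0.009, -0.0, -0.0]
ft_force: [-0.1, 0.5, -0.9]
grip_width: 0.0191
```

```bash
python3 - <<'E'
from h import *
w=snap('wrist','w15');snap('side','d15');snap('scene','s15');f=[];m=[];p=[]
for i in range(3):
    robot.camera('wrist'); o=robot.get_obs(); f.append(o['ft_force']); m.append(o['moment']);p.append(o['position'])
print(o['time'],np.mean(p,0),o['tool_rot'],np.mean(f,0),np.mean(m,0))
zoom('d15',260,90,380,190,6,'d15z'); zoom('w15',250,150,390,310,3.6,'w15z');zoom('s15',290,160,400,260,6,'s15z')
E
```

```text
19.4833 [0.63795487 0.03883861 0.15073099] [9.99961898e-01 8.72796706e-03 1.57669699e-04 3.08885068e-05] [-0.0275442  -0.04047664 -0.83675218] [ 0.06753846  0.10792763 -0.03192708]
```

View pics/d15z.png

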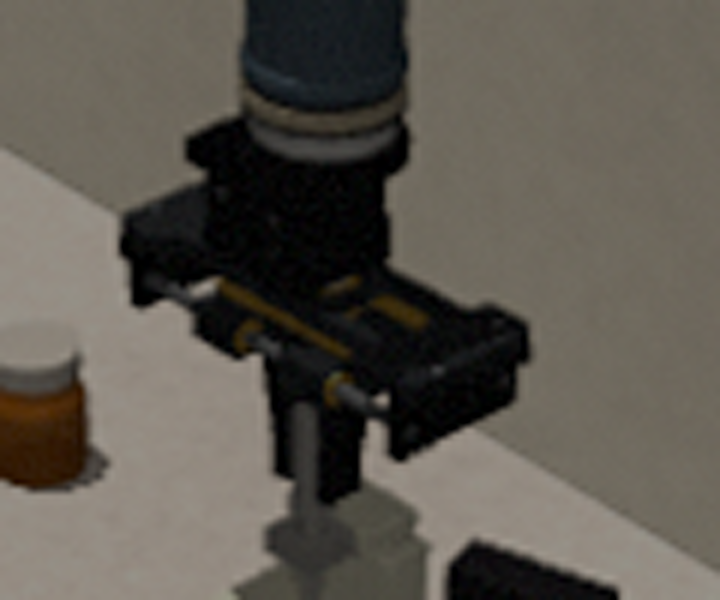

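View pics/w15z.png

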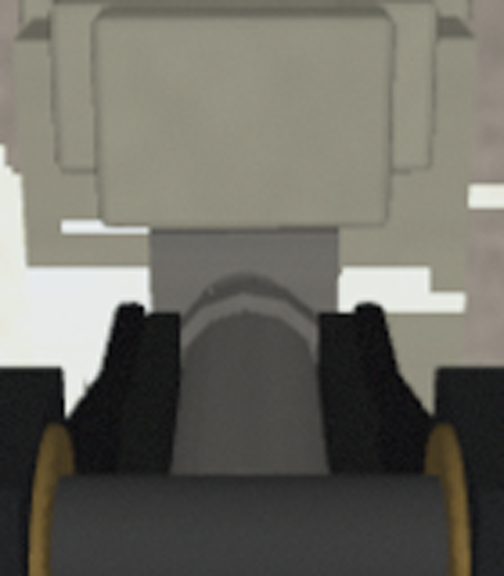

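View pics/s15z.png

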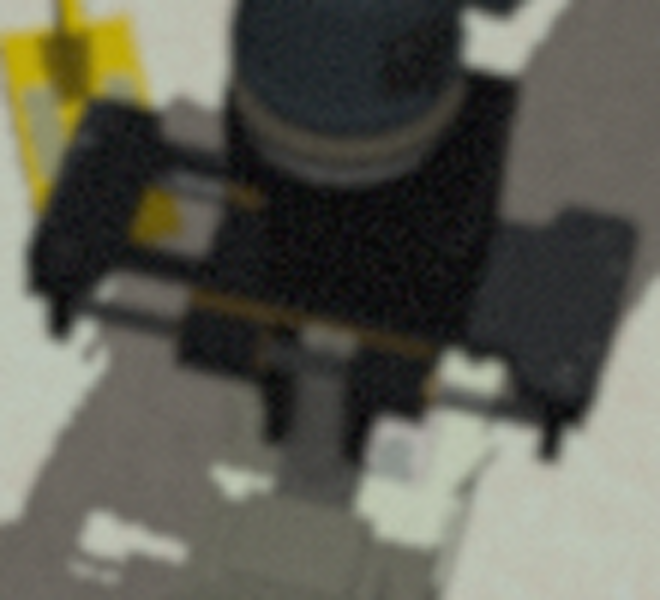

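Request:
step_arm(slide=[[0,0,1.5],[0,0,1.6],[0,0,0],[0,0,0],[0,0,0],[0,0,0]], twist=[0,0,0,0,0,0])

```text
time: 19.98
position: [0.6379, 0.0388, 0.1474]
tool_rot: [1.0, 0.009, 0.0, -0.0]
ft_force: [-0.1, 0.5, -0.6]
grip_width: 0.0191
```

```bash
python3 - <<'E'
from h import *
w=snap('wrist','w16');snap('side','d16');snap('scene','s16');f=[];m=[];p=[]
for i in range(4):
    robot.camera('wrist'); o=robot.get_obs(); f.append(o['ft_force']); m.append(o['moment']);p.append(o['position'])
print(o['time'],np.mean(p,0),o['tool_rot'],np.mean(f,0),np.mean(m,0),o['grip_width'])
zoom('d16',270,140,350,210,8,'d16z'); zoom('w16',270,190,370,280,7,'w16z')
x,y,z=np.mean(p,0)
# predicted collar underside ellipse & bushing in side view
for n,zz in(('collar',.119),('bush',.109)): print(n,(proj(load('d16'),[.637,.039,zz])-[270,140])*8,(proj(w,[.637,.039,zz])-[270,190])*7,(proj(w,[.649,.039,zz])-[270,190])*7)
E
```

```text
20.3333 [0.63782591 0.03884774 0.14748172] [9.99961984e-01 8.71944540e-03 3.93108233e-05 1.31920178e-05] [-0.09036932  0.15074232 -1.0275575 ] [0.0287844  0.0991214  0.02464397] 0.019134322824585506
collar [340.48718586 280.18851514] [346.49374713 393.49006231] [349.27839482 249.32546754]
bush [340.03988952 303.84086519] [346.17798669 341.0908423 ] [348.82140851 203.04469066]
```

View pics/d16z.png

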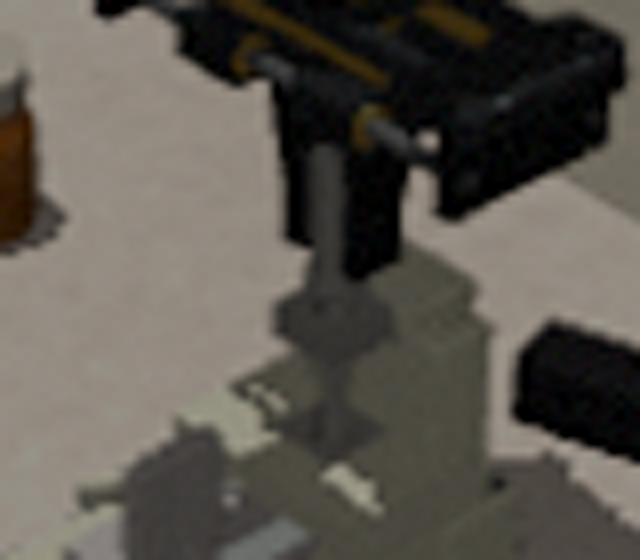

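View pics/w16z.png

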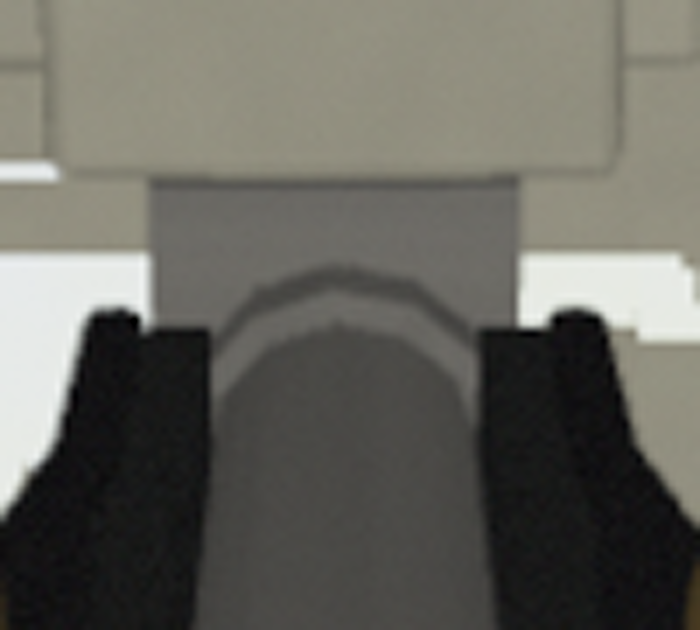

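View pics/s16.png

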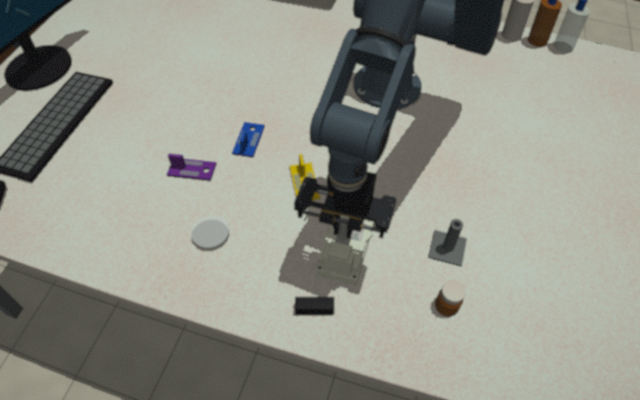

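```bash
python3 - <<'E'
from h import *
print(robot.hand_in()); o=robot.get_obs(); print(o['time'],o['position'],o['ft_force'],o['joint_velocities'])
E
```

```text
the job is handed in; nothing more can be done
None
the job is handed in; nothing more can be done
```

I slid the carrier hole end first into the dock until it hit the end stop, then released it. I then lifted the pin from its stand and lowered it through both bushings and the carrier's hole. I handed in at about 20.3 s with the arm still gripping the pin upright.

- **Carrier home:** the carrier stopped moving when I pushed up to about 10 N. After release, the wrist image put its fin about 76 mm from the bore, where 75 mm is expected, and its rear edge where it should be.
- **Pin through:** the tip was at about 22 mm above the bench, below the carrier's underside at 30 mm. Side forces averaged about 0.2 N or less at the end, and the vertical force was about the pin's own weight.
- **Collar height:** I estimate a gap of 9.9 mm from the arm's position, using the pin's rest on the stand as reference. The wrist image suggested up to about 1 mm less than that. The gap was not measured directly.
- **What disagreed:** the cameras differed by 1–4 mm on where the tip and bore were, and one wrist view hinted that the pin sat 1–2 mm forward in the bore. The forces stayed near zero as it went down, so it was not binding.
- **Not touched:** I did not move the jar, dish, slide box or coloured look-alikes, and they look unmoved in the last scene image. The dock partly hides the carrier in the last views, so I did not re-measure it after the pin went in.

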